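Seat a handle scale in the corner of the stop board

TASK

On the pale wooden stop board lies a thin hardwood handle scale that is to be clamped for drilling. Slide it along the board, without lifting it, into the corner where the two fences meet, so that its long edge is against the long fence and its end against the short fence. Leave it lying flat there, and do not disturb the thick block on the board or the spare scale on the bench.

Things in the scene. Friction and masses are not known exactly. Their poses are not given: they have to be found in the camera images.
- stop_board: Fixed pale wooden board 256 (x) x 296 (y) x 12 mm. Origin: centre of underside, on the bench; z up. Two dark fences rise 18 mm above it. Long fence along y at its +x (far) side: inner face x=+100, y -120 to +112 mm. Short fence along x at its +y (left) side: inner face y=+120, x -30 to +92 mm. Their faces meet square at (100, 120) mm with a small chip gap. Yaw varies 20 degrees either way.
- handle_scale: The part to slide: thin dark reddish hardwood slat, 36 (x) x 120 (y) x 10 mm, 25 to 50 g, loose on the stop board, clear of both fences, long side within 15 degrees of the long fence. Slides easily. Origin: centre of its underside, z up. Seated in the corner its origin is at (82, 60, 12) mm in the board's frame.
- thick_block: Bystander: pale wooden block, 38 (x) x 120 (y) x 25 mm, lying loose on the near right part of the stop board, along its near edge. Origin: centre of its underside, z up. Leave it where it is.
- spare_scale: Bystander: a thin dark slat of the same size as the handle scale, 36 (x) x 120 (y) x 10 mm, lying loose on the bench to the right of the board. Origin: centre of its underside, z up. Leave it where it is.
Not all that is in view belongs to the job. What is shaped like the handle_scale but blue or orange is not meant.

How it is judged:
At the end, for the whole second after the job is handed in: The handle scale lies flat and at rest on the stop board, in the corner: its centre within 10 mm, along each fence direction, of where it is when it touches both fences, and its long side within 10 degrees of the long fence (x of handle_scale in the frame of stop_board between 0.072 and 0.092 m and y of handle_scale in the frame of stop_board between 0.05 and 0.07 m and z of handle_scale in the frame of stop_board below 0.017 m and angle between the y axis of handle_scale and the y axis of stop_board, either way round below 0.175 rad and angle between handle_scale's own z axis and vertical below 0.1 rad and linear speed of handle_scale below 0.01 m/s).
It fails at once if the handle scale is lifted off the board (more than 15 mm) (z of handle_scale in the frame of stop_board above 0.027 m).
It fails at once if the thick block is moved (more than 15 mm) (distance of thick_block from where it was at the start of the episode above 0.015 m).
It fails at once if the spare scale is moved (more than 15 mm) (distance of spare_scale from where it was at the start of the episode above 0.015 m).
It also fails if it takes over 35 s, if anything falls off the work surface, if the arm or the gripper's body presses on something with over 40 N, if the wrist force passes 120 N, or if a joint passes its speed limit or range.

ROBOT

A 6-joint arm with a two-finger parallel gripper is mounted at the origin on a cart in front of the work surface, level with it; the furniture and walls round the work are solid. World frame = base frame: x ahead of the robot, y to its left, z up, the work surface at z = 0. Lengths are in m, angles in rad, forces in N, time in s.
With the tool pointing down it reaches from about 0.35 to 0.875 m from the base axis. Payload 4.2 kg.
Tool frame: the origin (TCP) lies between the finger pads; the fingertips stand 8 mm ahead of it and the grasp point (between the pads) lies 11 mm behind it; z points along the fingers, y is the direction in which the jaws open and shut (so a half turn about z gives the same grasp; the last joint's range is limited). The gripper opens to 87 mm and grips with 3 to 60 N. Pads are 19 mm wide; open, the fingers measure 117 mm over their backs; the gripper's body (75 mm by 190 mm) begins 51 mm behind the grasp point.
Start: joints at [-0.94, 0.385, 0.008, 0, -1.194, -0.259], TCP at [0.227, -0.582, 0.191] pointing down, gripper open.
Joint ranges: [-3.14, 3.14], [-1.21, 2.06], [-1.07, 1.41], [-3.16, 2.05], [-2.99, -0.16], [-3.1, 3.1]. Speed limits (rad/s): [2.79, 2.79, 3.14, 3.14, 3.14, 3.14].

INTERFACE

Orientations are given as a rotation vector (axis times angle).
In Python, from plant import env gives the robot as it stands.
- The arm moves only by the tool send_rows, never from a script. Its argument "rows" is text: rows parted by semicolons, each of 7 numbers parted by spaces: the closure, from 0 (fully open) to 1 (shut), then the shift along the world's x, y, z in cm, then the turn, a rotation vector about the world's x, y, z in rad. In form: jaw tx ty tz wx wy wz; .... A call has 1 to 5 rows; each row shifts and turns the commanded pose from where the row before left it; what a row does not reach is not made up. A row lasts 1/8 s, in which the tool goes at most 62.5 mm and 10.7 degrees, less where a joint would pass 70% of its speed; a pose out of reach is approached as far as the arm can. A call with a gripper value outside its range is refused whole. The fingers move at their own pace and stop on an object; "newtons" is the grip in N (left out, the last holds). Time passes only in rows, so rows that do not move let the fingers close. It gives the time, the measured TCP pose, the force and the opening at its end, in the units of the state.
- env.state(): the state, without advancing time (a new reading comes with each control period).
- env.grab_frame(name): name is "scene" or "top"; returns (picture, depth): 384x512x3 uint8, red, green, blue; 384x512 float32, m along the optical axis (not along the pixel's ray), 0 where there is no reading.
- env.calibration(name): a dict with "intrinsics" (3x3 intrinsics, pixels), "D" ([k1, k2, p1, p2, k3] as OpenCV has them; the pictures are not rectified), "extrinsics" (4x4, takes a point from camera to world coordinates). Camera axes: x right, y down, z forward; pixel columns grow to the right and rows downward; lengths in m; the calibration is good to about 2 mm. A picture is of the moment at which its call begins. calibration takes no time and is no camera call.
- env.close_job(): hands the job in, once; it reports no verdict.
Trained networks look in the newest picture that a camera, given by its name, has taken for a name from the list of things; names that differ only in an ending like _2 or _b are one class to them, and where a whole thing is asked for, a point or a joint stands for the part that bears it (a point fixed in the world has none). Each returns a list of dicts, best first, with "confidence" (0 to 1); they miss things now and then, are a little off and sometimes report something else, mostly with a low value. They report only what shows in the picture. A call takes as long as a camera call. They do not tell look-alikes from the thing itself.
- env.trace(query, camera): "pixels" (384x512 bool, what is visible of it) and "location" ([column, row] in pixels, amid what is visible of it).
- env.landmark_of(query, camera): "location" ([column, row] in pixels: a listed point, or the origin of a listed thing).
The state is a dict: "clock": time; "joints": joint angles; "joint_velocities": joint speeds; "tau": joint torques, N m; "tool_pos": TCP position; "orientation": TCP orientation; "force": force on the tool from outside, world axes, zero at the start; "torque": the same for the moment, N m; "gripper_width": finger opening in m.
Only numpy, scipy, OpenCV 4.12 (cv2) and the standard library are available. Lean on these libraries where they do the work, as an engineer would, in place of code of your own. Each camera call takes 0.05 s, during which the arm holds its last target.

## Working session

There is one attempt and no reset: what is moved stays moved. The work goes in short steps, Python scripts to look and compute and a tool call to move; the robot and the scene stay as the last step left them, time stands still between calls to the robot, and variables do not carry over. Pictures are saved under pics/ and viewed, and the job is handed in when it is done.

Besides the shell and the picture viewer there is one more tool, called after "Request:" as name(argument=value, ...), one argument or row to a line, values as JSON. send_rows: Moves the arm, as the interface text tells. Its arguments: {"type":"object","properties":{"rows":{"type":"string"},"newtons":{"type":"number"}},"required":["rows"]}

```bash
mkdir -p pics; ls
python3 - <<'E'
from plant import env
import cv2,numpy as np
for n in("scene","top"):
    p,d=env.grab_frame(n); cv2.imwrite(f"pics/{n}0.png",p[:,:,::-1]); np.savez(f"{n}0.npz",p=p,d=d)
    c=env.calibration(n); print(n,np.round(c["intrinsics"],1).tolist(),c["D"],np.round(c["extrinsics"],3).tolist())
    for q in("handle_scale","stop_board","thick_block","spare_scale"):
        for r in env.trace(q,n)[:3]: print(n,q,round(r["confidence"],2),np.round(r["location"]),r["pixels"].sum())
print(env.state())
E
```

```text
pics
scene [[498.7, 0.0, 264.5], [0.0, 498.7, 192.9], [0.0, 0.0, 1.0]] [-0.09784029  0.          0.          0.          0.        ] [[0.742, -0.318, 0.591, -0.178], [-0.671, -0.349, 0.655, -0.848], [-0.002, -0.882, -0.472, 0.562], [0.0, 0.0, 0.0, 1.0]]
scene handle_scale 0.87 [218. 163.] 444
scene handle_scale 0.65 [274. 243.] 737
scene stop_board 0.79 [223. 171.] 4806
scene thick_block 0.62 [219. 186.] 923
top [[398.1, 0.0, 255.4], [0.0, 398.1, 191.5], [0.0, 0.0, 1.0]] [-0.05050282  0.          0.          0.          0.        ] [[0.013, -0.994, 0.105, 0.41], [-0.999, -0.009, 0.035, -0.151], [-0.034, -0.106, -0.994, 0.936], [0.0, 0.0, 0.0, 1.0]]
top handle_scale 0.88 [163. 190.] 834
top handle_scale 0.85 [307. 241.] 809
top handle_scale 0.72 [288. 150.] 769
top stop_board 0.61 [166. 198.] 11633
top thick_block 0.92 [211. 224.] 911
top spare_scale 0.59 [365. 205.] 692
{'clock': 0.5, 'joints': array([-9.40396402e-01,  3.84718320e-01,  7.82765596e-03, -2.32384681e-05,
       -1.19399250e+00, -2.58606483e-01]), 'joint_velocities': array([-2.16622433e-04, -2.49358493e-03,  1.84616025e-03, -9.14476406e-04,
        1.63152532e-04,  4.15126417e-05]), 'tau': array([ 2.22187555e-05, -3.90071905e+01,  1.87447339e+01,  4.22076836e+00,
        1.50023005e-02, -3.55595046e-05]), 'tool_pos': array([ 0.22705984, -0.58223663,  0.19090718]), 'orientation': array([ 5.80637409e-01, -3.08745082e+00, -1.37739733e-04]), 'force': array([-0.4453583 , -0.07610449,  0.22429788]), 'torque': array([-0.031373  ,  0.06094297, -0.01306998]), 'gripper_width': 0.08692062835534224}
```

View pics/top0.png

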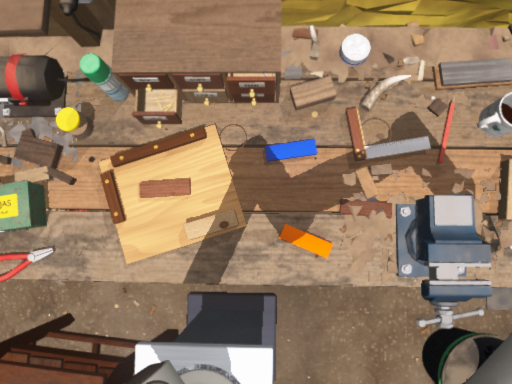

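View pics/scene0.png

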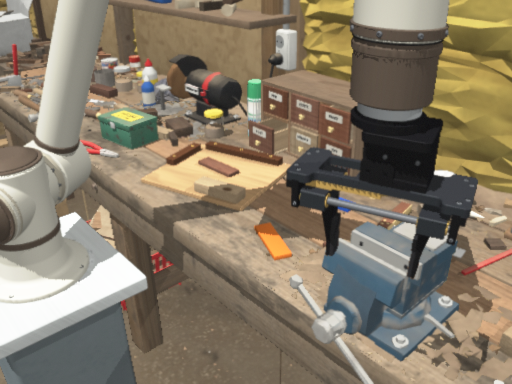

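Run:
```python
import cv2
i=cv2.imread("pics/top0.png"); cv2.imwrite("pics/top0c.png",cv2.resize(i[110:290,70:270],None,fx=3.3,fy=3.3,interpolation=cv2.INTER_CUBIC))
```

```text
(no output)
```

View pics/top0c.png

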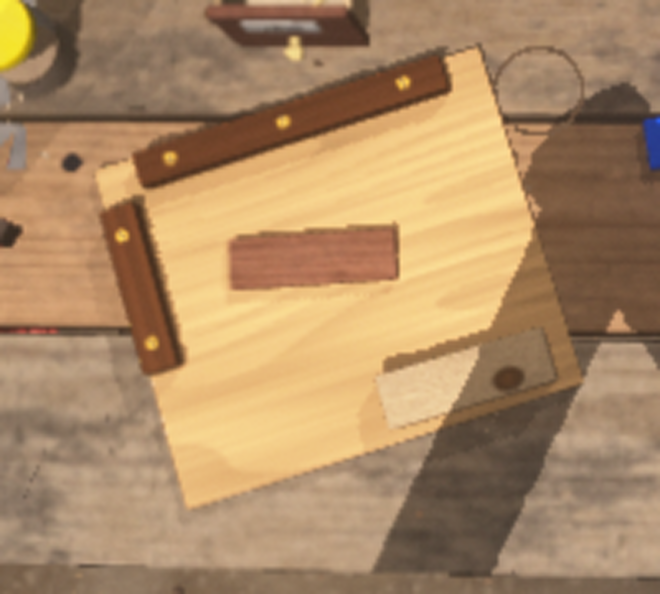

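The candidates in the top view are:
- The dark red slat on the board, (165,188).
- The blue slat, (291,150), and the orange slat, (306,241), which are decoys.
- The dark slat on the bench, about (365,208), which is the spare.

The one on the pale board at (165,188) is the handle scale, since it is reddish, lies on the board and is clear of both fences. The enlarged crop confirms it. The thick block is at about (211,224).

```bash
cat > h.py <<'E'
import cv2,numpy as np
from plant import env
def toW(uv,z,cam="top"):
    c=env.calibration(cam);K=np.array(c["intrinsics"]);T=np.array(c["extrinsics"])
    u=cv2.undistortPoints(np.float64(uv).reshape(-1,1,2),K,np.array(c["D"])).reshape(-1,2)
    r=np.c_[u,np.ones(len(u))]@T[:3,:3].T
    return T[:3,3]+r*((z-T[2,3])/r[:,2])[:,None]
def red(p,box):
    h=cv2.cvtColor(p,cv2.COLOR_RGB2HSV);x0,y0,x1,y1=box
    m=np.zeros(p.shape[:2],np.uint8)
    m[y0:y1,x0:x1]=(p[y0:y1,x0:x1,0].astype(int)-p[y0:y1,x0:x1,1]>25)&(p[y0:y1,x0:x1,1]<115)
    return m
def slat(m,z=.022):
    m=m.astype(np.uint8)
    cs,_=cv2.findContours(m,cv2.RETR_EXTERNAL,cv2.CHAIN_APPROX_NONE)
    c=max(cs,key=cv2.contourArea).reshape(-1,2)
    w=toW(c,z)[:,:2]
    return cv2.minAreaRect(np.float32(w*1000)),w
E
python3 - <<'E'
from h import *
z=np.load("top0.npz");p=z["p"];d=z["d"]
c=np.array([[480,45],[97,168],[190,508],[582,380]])/3.3+[70,110]
W=toW(c,.012)[:,:2]*1000;print("corners FR,FL,NL,NR",W.round(1).tolist())
print([np.linalg.norm(W[i]-W[i-1]).round(1) for i in range(4)])
ctr=W.mean(0); 
ang=[np.degrees(np.arctan2(*(v[::-1]))) for v in (W[0]-W[3],W[1]-W[2])]
ang2=[np.degrees(np.arctan2(*(v[::-1])))-90 for v in (W[1]-W[0],W[2]-W[3])]
print(ctr,ang,ang2)
a=np.radians(np.mean(ang+ang2));R=np.array([[np.cos(a),-np.sin(a)],[np.sin(a),np.cos(a)]])
r,w=slat(red(p,(130,172,200,203)));print("colour",r)
for t in env.trace("handle_scale","top"):
    if abs(t["location"][0]-165)<10: r2,_=slat(t["pixels"]);print("net",r2)
b=cv2.boxPoints(r);print("scale in board",(R.T@(np.array(r[0])-ctr)).round(1),((b-ctr)@R).round(1).tolist())
print("target",(ctr+R@[82,60]).round(1),"yaw",np.degrees(a))
# fences' inner top edges checks (z=.030): crop px
f=np.array([[447,92],[147,187],[140,200],[182,360]])/3.3+[70,110]
print("fence in board",((toW(f,.030)[:,:2]*1000-ctr)@R).round(1).tolist())
k=np.array([[375,378],[543,327],[556,378],[392,430]])/3.3+[70,110]
print("block",((toW(k,.037)[:,:2]*1000-ctr)@R).round(1).tolist())
for x,y in((165,188),(165,220)):print(d[y,x])
E
```

```text
corners FR,FL,NL,NR [[670.1, -20.2], [578.3, 258.8], [335.1, 178.2], [429.2, -97.9]]
[np.float64(253.2), np.float64(293.7), np.float64(256.2), np.float64(291.7)]
[503.1950016   79.72352552] [np.float64(17.88998159053153), np.float64(18.34110164438473)] [np.float64(18.21395399811793), np.float64(18.8095531083096)]
colour ((513.720703125, 93.4475326538086), (36.852291107177734, 119.28562927246094), 4.354513645172119)
net ((512.4716796875, 94.78086853027344), (38.08195495605469, 126.48957824707031), 4.81498384475708)
scale in board [14.3  9.7] [[10.8, 72.0], [-18.0, -43.7], [17.8, -52.6], [46.6, 63.2]]
target [562.2 162.5] yaw 18.313647585335946
fence in board [[96.1, -115.9], [97.3, 108.6], [89.8, 115.9], [-28.9, 117.2]]
block [[-82.7, -11.0], [-84.3, -131.9], [-120.3, -130.0], [-120.3, -12.1]]
0.9293545
0.9317599
```

Run:
```python
from h import *
z=np.load("top0.npz");d=z["d"]
c=env.calibration("top");K=c["intrinsics"];T=np.array(c["extrinsics"])
v,u=np.mgrid[:384,:512];uv=np.c_[u.ravel(),v.ravel()].astype(float)
n=cv2.undistortPoints(uv.reshape(-1,1,2),K,np.array(c["D"])).reshape(-1,2)
P=(np.c_[n,np.ones(len(n))]*d.ravel()[:,None])@T[:3,:3].T+T[:3,3];ok=d.ravel()>0;P=P[ok]
s=lambda a,b,e,f:P[(P[:,0]>a)&(P[:,0]<b)&(P[:,1]>e)&(P[:,1]<f)]
for y in np.arange(-.75,.5,.1):
    print(round(y,2),[round(float(np.percentile(q[:,2],98)),3) if len(q:=s(x,x+.05,y,y+.1)) else None for x in np.arange(.2,.85,.05)])
ctr=np.array([503.2,79.7]);a=np.radians(18.31);R=np.array([[np.cos(a),-np.sin(a)],[np.sin(a),np.cos(a)]])
for b in((-48,10),(55,10),(82,-80),(82,-5)):print(b,(ctr+R@b).round(1))
print("unit ex",R[:,0].round(3))
```

```text
-0.75 [None, 0.003, 0.008, 0.009, 0.015, 0.037, 0.037, 0.036, 0.073, 0.094, 0.094, 0.03, 0.031]
-0.65 [0.057, 0.155, 0.155, 0.156, 0.148, 0.133, 0.008, 0.007, 0.008, 0.084, 0.012, 0.031, 0.031]
-0.55 [0.309, 0.154, 0.155, 0.155, 0.149, 0.133, 0.009, 0.006, 0.013, 0.003, 0.012, 0.015, 0.016]
-0.45 [0.121, 0.003, 0.592, 0.019, 0.019, 0.018, 0.02, 0.024, 0.021, 0.021, 0.025, 0.023, 0.043]
-0.35 [None, 0.612, 0.602, 0.013, 0.012, 0.014, 0.006, 0.004, 0.019, 0.021, 0.034, 0.034, 0.044]
-0.25 [None, 0.003, 0.003, 0.012, 0.012, 0.003, 0.004, 0.012, 0.012, 0.004, 0.191, 0.191, 0.191]
-0.15 [None, 0.003, 0.003, 0.003, 0.039, 0.038, 0.014, 0.011, 0.009, 0.004, 0.191, 0.192, 0.192]
-0.05 [None, 0.003, 0.003, 0.014, 0.04, 0.037, 0.023, 0.015, 0.032, 0.029, 0.191, 0.192, 0.192]
0.05 [None, 0.002, 0.004, 0.015, 0.015, 0.023, 0.025, 0.03, 0.033, 0.089, 0.191, 0.192, 0.192]
0.15 [None, 0.003, 0.012, 0.015, 0.031, 0.032, 0.032, 0.033, 0.03, 0.077, 0.338, 0.34, 0.192]
0.25 [None, 0.003, 0.003, 0.003, 0.003, 0.003, 0.024, 0.012, 0.075, 0.077, 0.339, 0.34, 0.215]
0.35 [None, 0.003, 0.014, 0.013, 0.075, 0.075, 0.074, 0.034, 0.034, 0.12, 0.158, 0.16, 0.113]
0.45 [None, 0.016, 0.016, 0.009, 0.075, 0.075, 0.073, 0.033, 0.032, 0.1, 0.028, None, 0.019]
(-48, 10) [454.5  74.1]
(55, 10) [552.3 106.5]
(82, -80) [606.2  29.5]
(82, -5) [582.6 100.7]
unit ex [0.949 0.314]
```

Request:
send_rows(
  rows="0.3 1.9 5.4 2 0 0 -0.052; 0.3 1.9 5.5 0 0 0 0; 0.3 1.9 5.5 0 0 0 0; 0.3 1.9 5.5 0 0 0 0; 0.3 1.9 5.5 0 0 0 0",
  newtons=20,
)

```text
clock: 1.18
tool_pos: [0.3225, -0.3067, 0.2113]
orientation: [-0.499, 3.101, -0.001]
force: [1.4, 0.4, -0.2]
gripper_width: 0.061
```

Request:
send_rows(
  rows="0.3 1.9 5.5 0 0 0 0; 0.3 1.9 5.5 0 0 0 0; 0.3 1.9 5.5 0 0 0 0; 0.3 1.9 5.5 0 0 0 0; 0.3 1.9 5.5 -2 0 0 0",
)

```text
clock: 1.8
tool_pos: [0.4188, -0.031, 0.1926]
orientation: [-0.501, 3.096, 0.0]
force: [1.9, -0.3, 0.1]
gripper_width: 0.0613
```

Request:
send_rows(
  rows="0.3 1.9 5.5 -2 0 0 0; 0.3 1.8 5.2 -2 0 0 0; 0.3 0 0 -4 0 0 0; 0.3 0 0 -3 0 0 0;0.3 0 0 0 0 0 0",
)

```text
clock: 2.42
tool_pos: [0.4525, 0.0731, 0.0793]
orientation: [0.5, -3.096, 0.003]
force: [0.2, -0.1, 0.9]
gripper_width: 0.0613
```

Request:
send_rows(
  rows="0.3 0 0 -3 0 0 0; 0.3 0 0 -2 0 0 0; 0.3 0 0 -0.5 0 0 0; 0.3 0 0 0 0 0 0",
)

```text
clock: 2.92
tool_pos: [0.4551, 0.074, 0.027]
orientation: [-0.5, 3.1, 0.001]
force: [-0.7, -0.1, 0.2]
gripper_width: 0.0606
```

Run:
```python
from h import *
for n in("scene","top"):
    p,d=env.grab_frame(n); cv2.imwrite(f"pics/{n}1.png",p[:,:,::-1])
i=cv2.imread("pics/top1.png")[110:290,70:270];j=cv2.imread("pics/scene1.png")[110:230,110:310]
cv2.imwrite("pics/c1.png",np.vstack([cv2.resize(i,(600,540))[:330],cv2.resize(j,(440,264)).repeat(1,0) if 0 else cv2.resize(j,(600,270))]))
print(env.state()["tool_pos"])
```

```text
[0.45511273 0.07414547 0.02723007]
```

View pics/c1.png

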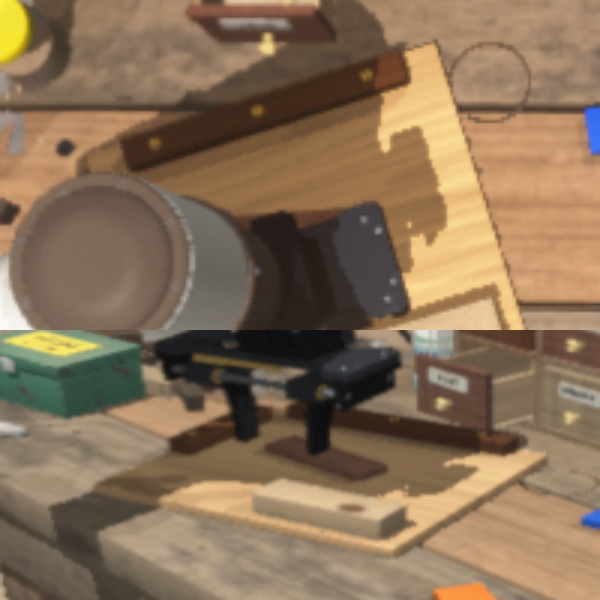

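Run:
```python
from h import *
c=env.calibration("scene");K=np.array(c["intrinsics"]);T=np.linalg.inv(np.array(c["extrinsics"]))
i=cv2.imread("pics/scene1.png")
a=np.radians(18.31);R=np.array([[np.cos(a),-np.sin(a)],[np.sin(a),np.cos(a)]]);ctr=np.array([503.2,79.7])
def pr(P,col):
    q,_=cv2.projectPoints(np.float64(P),cv2.Rodrigues(T[:3,:3])[0],T[:3,3],K,np.array(c["D"]))
    q=q.reshape(-1,2);
    for u in q: cv2.circle(big,tuple((((u-[130,110])*4)+2).astype(int)),3,col,-1)
big=cv2.resize(i[110:240,130:310],None,fx=4,fy=4,interpolation=cv2.INTER_CUBIC)
b=np.array([[10.8,72],[-18,-43.7],[17.8,-52.6],[46.6,63.2]])
pr(np.c_[(ctr+b@R.T)/1e3,np.full(4,.022)],(0,255,0))
t=np.array([455.1,74.1]);f=np.array([[x,y] for y in(-45,-30,30,45) for x in(-9.5,9.5)])
pr(np.c_[(t+f@R.T)/1e3,np.full(8,.019)],(255,255,0))
bc=np.array([[128,148],[128,-148],[-128,-148],[-128,148]]);pr(np.c_[(ctr+bc@R.T)/1e3,np.full(4,.012)],(0,0,255))
cv2.imwrite("pics/c2.png",big)
```

```text
(no output)
```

View pics/c2.png

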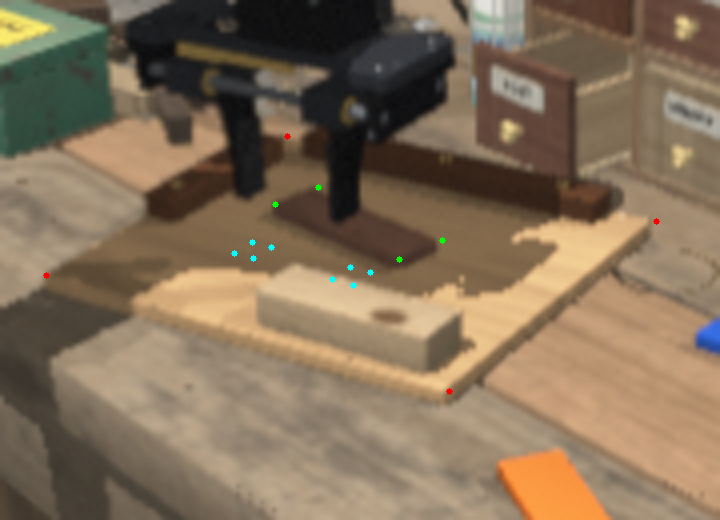

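Run:
```python
from h import *
p,d=env.grab_frame("scene")
c=env.calibration("scene");T=np.array(c["extrinsics"])
print(env.state()["tool_pos"],env.state()["gripper_width"])
for X,Y in((248,190),(248,170),(343,213),(343,190),(343,170)):
    u,v=130+X/4,110+Y/4
    n=cv2.undistortPoints(np.float64([[[u,v]]]),c["intrinsics"],np.array(c["D"])).ravel()
    z=d[int(v),int(u)];print((X,Y),(T[:3,:3]@(np.array([*n,1])*z)+T[:3,3]).round(3))
```

```text
[0.45499224 0.07411635 0.02711666] 0.06084479194796728
(248, 190) [0.441 0.105 0.061]
(248, 170) [0.441 0.102 0.076]
(343, 213) [0.46  0.033 0.064]
(343, 190) [0.461 0.032 0.079]
(343, 170) [0.46  0.031 0.093]
```

```bash
python3 - <<'E'
from h import *
c=env.calibration("scene");T=np.array(c["extrinsics"]);d=np.load("scene0.npz")["d"]
def pt(d,u,v):
    n=cv2.undistortPoints(np.float64([[[u,v]]]),c["intrinsics"],np.array(c["D"])).ravel()
    return (T[:3,:3]@(np.array([*n,1])*d[v,u])+T[:3,3]).round(3)
for v in range(236,282,4): print(v,pt(d,332,v),pt(d,414,v))
p,d=env.grab_frame("scene")
print("now")
for v in range(140,176,2): print(v,pt(d,192,v),pt(d,216,v))
from scipy.spatial.transform import Rotation as Ro
s=env.state();print(s["joints"],s["force"])
E
python3 - <<'E'
import cv2
i=cv2.imread("pics/scene0.png")[140:290,280:480];cv2.imwrite("pics/s0c.png",cv2.resize(i,None,fx=3.5,fy=3.5))
E
```

```text
236 [ 0.201 -0.543  0.249] [ 0.24  -0.624  0.271]
240 [ 0.202 -0.543  0.243] [ 0.233 -0.629  0.271]
244 [ 0.202 -0.543  0.238] [ 0.233 -0.629  0.266]
248 [ 0.202 -0.543  0.232] [ 0.234 -0.63   0.261]
252 [ 0.201 -0.545  0.228] [ 0.236 -0.63   0.255]
256 [ 0.29  -0.474  0.142] [ 0.236 -0.63   0.25 ]
260 [ 0.29  -0.475  0.135] [ 0.233 -0.632  0.247]
264 [ 0.289 -0.477  0.13 ] [ 0.235 -0.632  0.241]
268 [ 0.289 -0.477  0.123] [ 0.235 -0.634  0.236]
272 [ 0.286 -0.48   0.118] [ 0.235 -0.634  0.23 ]
276 [ 0.401 -0.389 -0.   ] [ 0.239 -0.633  0.223]
280 [ 0.279 -0.487  0.112] [ 0.359 -0.572  0.118]
now
140 [0.445 0.104 0.107] [ 0.44  -0.     0.139]
142 [0.444 0.104 0.102] [0.444 0.005 0.132]
144 [0.442 0.102 0.098] [0.458 0.024 0.117]
146 [0.443 0.103 0.092] [0.461 0.03  0.109]
148 [0.443 0.104 0.086] [0.46  0.029 0.105]
150 [0.44  0.101 0.083] [0.464 0.034 0.097]
152 [0.438 0.098 0.079] [0.462 0.033 0.093]
154 [0.44  0.102 0.072] [0.462 0.032 0.088]
156 [0.437 0.097 0.069] [0.462 0.032 0.083]
158 [0.439 0.102 0.061] [0.463 0.035 0.076]
160 [0.489 0.18  0.015] [0.463 0.035 0.071]
162 [0.482 0.169 0.015] [0.463 0.036 0.066]
164 [0.479 0.166 0.011] [0.51  0.1   0.024]
166 [0.471 0.153 0.012] [0.502 0.091 0.024]
168 [0.463 0.143 0.012] [0.495 0.082 0.023]
170 [0.456 0.132 0.013] [0.493 0.079 0.02 ]
172 [0.446 0.117 0.016] [0.495 0.082 0.012]
174 [0.442 0.112 0.013] [0.488 0.072 0.012]
[ 5.15673934e-01  3.11225755e-01 -6.00071015e-01  2.24350438e-04
 -6.57253612e-01 -1.76674587e+00] [1.07164327 0.2033385  0.70369246]
```

View pics/s0c.png

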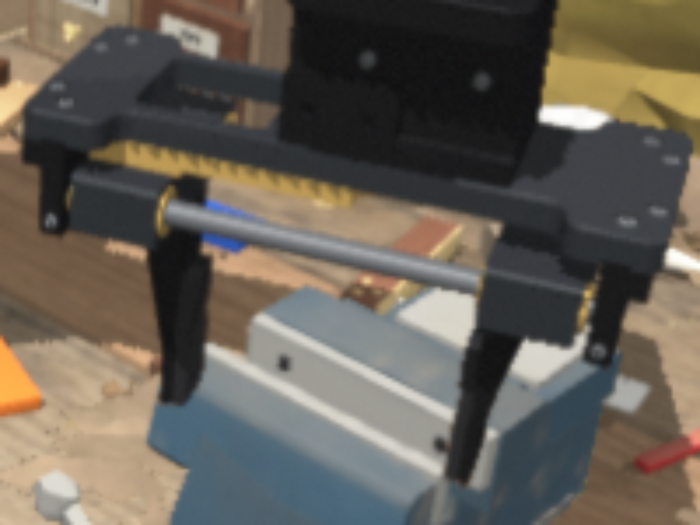

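The depth shows the fingertips near z 0.058, though the stated geometry puts them at 0.019. I'll probe downward gently and watch the force.

Request:
send_rows(
  rows="0.3 0 0 -0.2 0 0 0; 0.3 0 0 -0.2 0 0 0; 0.3 0 0 0 0 0 0",
)

```text
clock: 3.5
tool_pos: [0.4539, 0.0737, 0.0218]
orientation: [0.5, -3.101, 0.0]
force: [-0.1, 0.3, 0.1]
gripper_width: 0.0612
```

Request:
send_rows(
  rows="0.3 0 0 -0.1 0 0 0; 0.3 0 0 -0.1 0 0 0; 0.3 0 0 -0.1 0 0 0; 0.3 0 0 0 0 0 0",
)

```text
clock: 4.0
tool_pos: [0.454, 0.0737, 0.0189]
orientation: [0.5, -3.101, 0.0]
force: [0.3, -0.4, 0.3]
gripper_width: 0.0609
```

Request:
send_rows(
  rows="0.3 0 0 -0.1 0 0 0; 0.3 0 0 -0.1 0 0 0; 0.3 0 0 -0.1 0 0 0; 0.3 0 0 0 0 0 0",
)

```text
clock: 4.5
tool_pos: [0.454, 0.0737, 0.0158]
orientation: [0.5, -3.101, 0.0]
force: [-0.3, 0.5, -0.1]
gripper_width: 0.0608
```

Request:
send_rows(
  rows="0.3 0 0 -0.5 0 0 0; 0.3 0 0 -0.5 0 0 0; 0.3 0 0 -0.5 0 0 0; 0.3 0 0 -0.5 0 0 0; 0.3 0 0 0 0 0 0",
)

```text
clock: 5.12
tool_pos: [0.4537, 0.0735, -0.0046]
orientation: [0.5, -3.1, 0.001]
force: [-0.4, -0.3, 0.6]
gripper_width: 0.0613
```

Run:
```python
from h import *
p,d=env.grab_frame("scene");cv2.imwrite("pics/s3.png",cv2.resize(p[110:240,130:310,::-1],None,fx=4,fy=4,interpolation=cv2.INTER_CUBIC))
c=env.calibration("scene");T=np.array(c["extrinsics"])
def pt(u,v):
    n=cv2.undistortPoints(np.float64([[[u,v]]]),c["intrinsics"],np.array(c["D"])).ravel()
    return (T[:3,:3]@(np.array([*n,1])*d[v,u])+T[:3,3]).round(3)
for v in range(160,190,2): print(v,pt(192,v),pt(216,v))
```

```text
160 [0.439 0.102 0.056] [0.457 0.027 0.076]
162 [0.437 0.1   0.052] [0.46  0.032 0.068]
164 [0.438 0.102 0.046] [0.458 0.029 0.064]
166 [0.437 0.101 0.041] [0.461 0.034 0.056]
168 [0.437 0.102 0.035] [0.462 0.036 0.05 ]
170 [0.435 0.1   0.031] [0.462 0.035 0.045]
172 [0.451 0.124 0.012] [-0.178 -0.848  0.562]
174 [0.442 0.111 0.014] [0.46  0.034 0.035]
176 [0.435 0.102 0.013] [0.46  0.034 0.03 ]
178 [0.429 0.093 0.013] [0.473 0.052 0.014]
180 [0.423 0.084 0.013] [0.436 0.002 0.039]
182 [0.417 0.075 0.013] [ 0.431 -0.005  0.038]
184 [0.41  0.065 0.014] [ 0.424 -0.014  0.039]
186 [0.406 0.06  0.012] [ 0.419 -0.021  0.038]
188 [0.4   0.051 0.012] [ 0.413 -0.028  0.038]
```

View pics/s3.png

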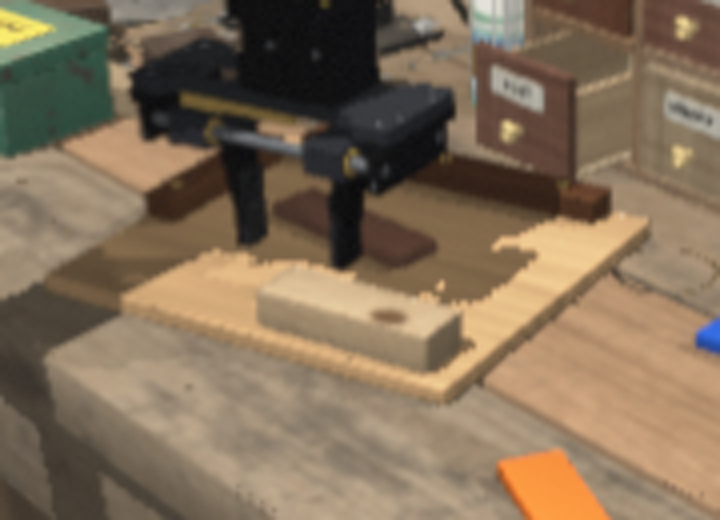

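Request:
send_rows(
  rows="0.3 0 0 -0.3 0 0 0; 0.3 0 0 -0.3 0 0 0; 0.3 0 0 -0.2 0 0 0; 0.3 0 0 -0.2 0 0 0; 0.3 0 0 0 0 0 0",
)

```text
clock: 5.8
tool_pos: [0.4539, 0.0737, -0.0142]
orientation: [0.5, -3.101, 0.0]
force: [1.0, 0.5, -0.3]
gripper_width: 0.0609
```

Request:
send_rows(
  rows="0.3 0 0 -0.1 0 0 0; 0.3 0 0 -0.1 0 0 0; 0.3 0 0 0 0 0 0",
)

```text
clock: 6.18
tool_pos: [0.454, 0.0737, -0.0161]
orientation: [0.5, -3.101, 0.0]
force: [1.2, -0.5, -0.3]
gripper_width: 0.0611
```

Request:
send_rows(
  rows="0.3 0.95 0.31 0 0 0 0; 0.3 0.95 0.31 0 0 0 0; 0.3 0.95 0.31 0 0 0 0; 0.3 0.95 0.31 0 0 0 0; 0.3 0 0 0 0 0 0",
)

```text
clock: 6.8
tool_pos: [0.4931, 0.0865, -0.0161]
orientation: [-0.5, 3.101, 0.0]
force: [0.2, -1.0, -0.9]
gripper_width: 0.061
```

Run:
```python
from h import *
p,d=env.grab_frame("scene");cv2.imwrite("pics/s4.png",cv2.resize(p[110:240,130:310,::-1],None,fx=4,fy=4,interpolation=cv2.INTER_CUBIC))
```

```text
(no output)
```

View pics/s4.png

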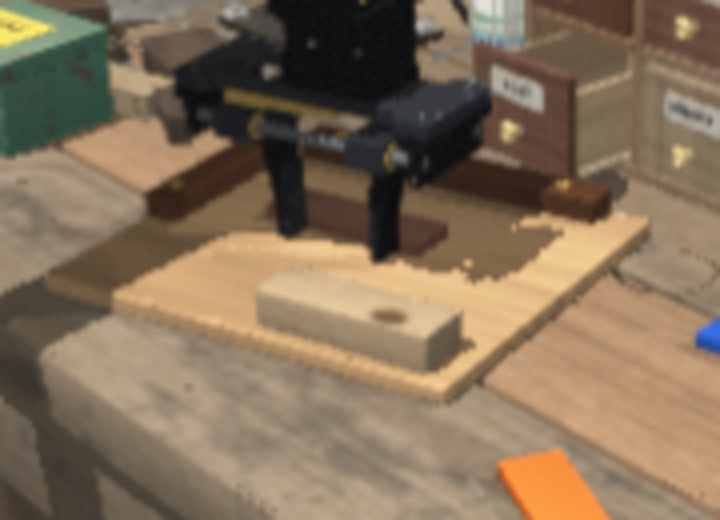

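The slat is being pushed and is squaring up; its right end has moved to about (445,232) in the crop. I'll continue.

Request:
send_rows(
  rows="0.3 0.95 0.31 0 0 0 0; 0.3 0.95 0.31 0 0 0 0; 0.3 0.95 0.31 0 0 0 0; 0.3 0.6 0.2 0 0 0 0; 0.3 0 0 0 0 0 0",
)

```text
clock: 7.48
tool_pos: [0.5271, 0.0976, -0.0162]
orientation: [-0.5, 3.101, 0.0]
force: [0.2, -0.3, -1.5]
gripper_width: 0.061
```

Request:
send_rows(
  rows="0.3 -0.95 -0.31 0 0 0 0; 0.3 -2.9 -1 0 0 0 0; 0.3 0 0 5 0 0 0; 1 1.9 -5.5 2 0 0 0; 1 2 -6 0 0 0 0",
)

```text
clock: 8.1
tool_pos: [0.5279, -0.0302, 0.0565]
orientation: [-0.505, 3.096, 0.0]
force: [1.1, -0.1, -0.5]
gripper_width: 0.0484
```

Run:
```python
from h import *
p,d=env.grab_frame("top");cv2.imwrite("pics/t5.png",cv2.resize(p[110:290,70:270,::-1],None,fx=3.3,fy=3.3,interpolation=cv2.INTER_CUBIC));np.save("t5.npy",p)
p,d=env.grab_frame("scene");cv2.imwrite("pics/s5.png",cv2.resize(p[110:240,130:310,::-1],None,fx=4,fy=4,interpolation=cv2.INTER_CUBIC))
```

```text
(no output)
```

View pics/t5.png

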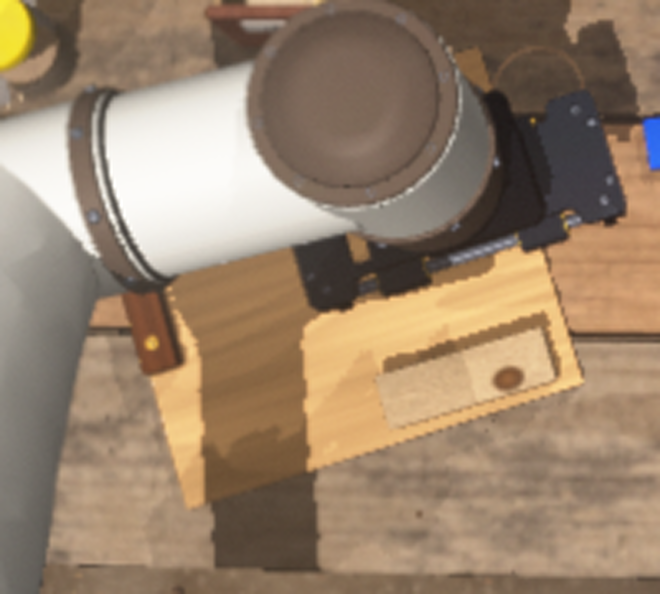

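View pics/s5.png

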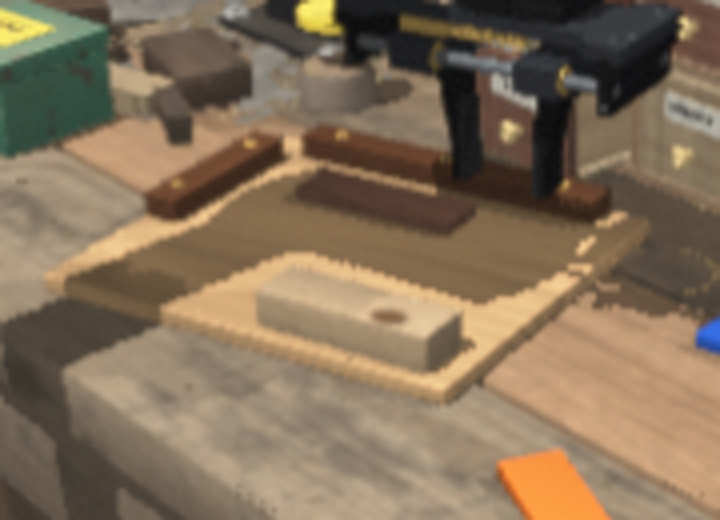

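```bash
cat >> h.py <<'E'
a=np.radians(18.31);R=np.array([[np.cos(a),-np.sin(a)],[np.sin(a),np.cos(a)]]);ctr=np.array([503.2,79.7])
E
python3 - <<'E'
from h import *
k=np.array([[297,192],[316,172],[475,209],[452,227]])/4+[130,110]
w=toW(k,.022,"scene")[:,:2]*1000;print(((w-ctr)@R).round(1).tolist(),((w.mean(0)-ctr)@R).round(1))
for t in env.trace("handle_scale","scene"):
    r,_=slat(t["pixels"]);print(t["confidence"],np.round(t["location"]),r,((np.array(slat(t["pixels"])[0][0]))))
    cs=np.argwhere(t["pixels"])[:,::-1].astype(float);w=toW(cs,.022,"scene")[:,:2]*1000
    r=cv2.minAreaRect(np.float32((w-ctr)@R));print(r)
s=env.state();print((s["tool_pos"][:2]*1000-ctr)@R,s["tool_pos"],s["gripper_width"])
E
```

```text
[[31.7, 68.4], [65.0, 76.5], [66.1, -48.6], [35.4, -50.0]] [49.5 11.6]
0.96 [330. 195.] ((490.6252746582031, -288.7301025390625), (119.69913482666016, 28.676462173461914), 71.33967590332031) [ 490.62527466 -288.73010254]
((-13.949858665466309, -308.14013671875), (126.72737121582031, 51.48155975341797), 80.97529602050781)
0.74 [228. 161.] ((580.712158203125, -49.05630874633789), (106.36832427978516, 23.780656814575195), 77.67832946777344) [580.7121582  -49.05630875]
((53.06709289550781, 13.240436553955078), (131.42601013183594, 54.58980178833008), 89.61483001708984)
0.72 [273. 242.] ((395.49139404296875, -158.12908935546875), (103.838134765625, 39.667964935302734), 34.53089141845703) [ 395.49139404 -158.12908936]
((-222.1510009765625, -275.0903015136719), (128.2560577392578, 38.111053466796875), 49.574302673339844)
[ -13.55451308 -113.72204063] [ 0.52605845 -0.03252263  0.05390496] 0.036929927162246245
```

Request:
send_rows(
  rows="1 2.5 2.6 0 0 0 0; 1 2.5 2.6 0 0 0 0; 1 0 0 -4 0 0 0; 1 0 0 -2.5 0 0 0; 1 0 0 -0.5 0 0 0",
)

```text
clock: 8.88
tool_pos: [0.5743, 0.0226, -0.018]
orientation: [0.501, -3.096, 0.001]
force: [0.5, 0.8, -0.5]
gripper_width: 0.0004
```

Request:
send_rows(
  rows="1 0 0 0 0 0 0; 1 0 0 0 0 0 0",
)

```text
clock: 9.12
tool_pos: [0.5776, 0.0225, -0.0147]
orientation: [-0.501, 3.099, 0.0]
force: [-0.9, -0.2, -0.3]
gripper_width: 0.0005
```

Run:
```python
from h import *
p,d=env.grab_frame("scene");cv2.imwrite("pics/s6.png",cv2.resize(p[110:240,130:310,::-1],None,fx=4,fy=4,interpolation=cv2.INTER_CUBIC))
s=env.state();print((s["tool_pos"][:2]*1000-ctr)@R,s["tool_pos"],s["gripper_width"])
```

```text
[ 52.65631185 -77.77237348] [ 0.57762318  0.0224076  -0.01471917] 0.00026063551333534683
```

View pics/s6.png

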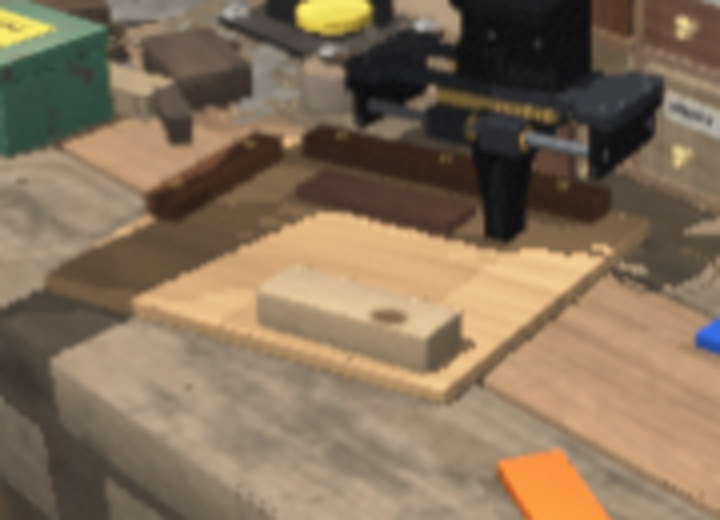

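Request:
send_rows(
  rows="1 -0.31 0.95 -0.1 0 0 0; 1 -0.31 0.95 0 0 0 0; 1 -0.31 0.95 0 0 0 0; 1 -0.31 0.95 0 0 0 0; 1 0 0 0 0 0 0",
)

```text
clock: 9.8
tool_pos: [0.5642, 0.0609, -0.017]
orientation: [-0.502, 3.101, 0.0]
force: [0.2, 0.1, -0.2]
gripper_width: 0.0001
```

Run:
```python
from h import *
p,d=env.grab_frame("scene");cv2.imwrite("pics/s7.png",cv2.resize(p[110:240,130:310,::-1],None,fx=4,fy=4,interpolation=cv2.INTER_CUBIC))
s=env.state();print((s["tool_pos"][:2]*1000-ctr)@R,s["tool_pos"],s["gripper_width"])
```

```text
[ 51.99851721 -37.3870237 ] [ 0.56431131  0.06054161 -0.01704726] 0.0004720994696989154
```

View pics/s7.png

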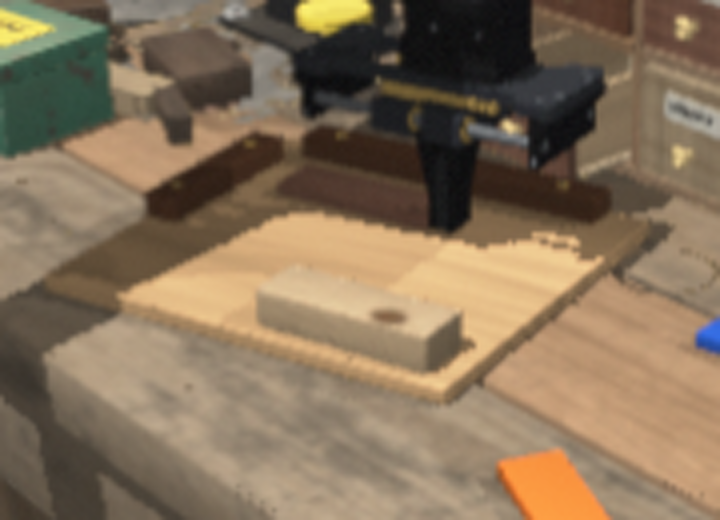

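Request:
send_rows(
  rows="1 -0.31 0.95 0 0 0 0; 1 -0.25 0.76 0 0 0 0; 1 0 0 0 0 0 0",
)

```text
clock: 10.22
tool_pos: [0.5587, 0.0777, -0.017]
orientation: [0.502, -3.101, -0.0]
force: [0.6, -0.2, -0.3]
gripper_width: 0.0004
```

Request:
send_rows(
  rows="1 -0.06 0.19 0 0 0 0; 1 -0.06 0.19 0 0 0 0; 1 0 0 0 0 0 0",
)

```text
clock: 10.6
tool_pos: [0.5576, 0.081, -0.017]
orientation: [-0.5, 3.101, 0.0]
force: [-0.3, -0.4, 0.8]
gripper_width: 0.0005
```

Run:
```python
from h import *
p,d=env.grab_frame("scene");cv2.imwrite("pics/s8.png",cv2.resize(p[110:240,130:310,::-1],None,fx=4,fy=4,interpolation=cv2.INTER_CUBIC))
s=env.state();print((s["tool_pos"][:2]*1000-ctr)@R,s["tool_pos"],s["gripper_width"],s["force"])
```

```text
[ 52.06948699 -15.94772871] [ 0.55764335  0.08091775 -0.01705059] 0.0004986569623415512 [1.53858016 0.10945295 0.24499329]
```

View pics/s8.png

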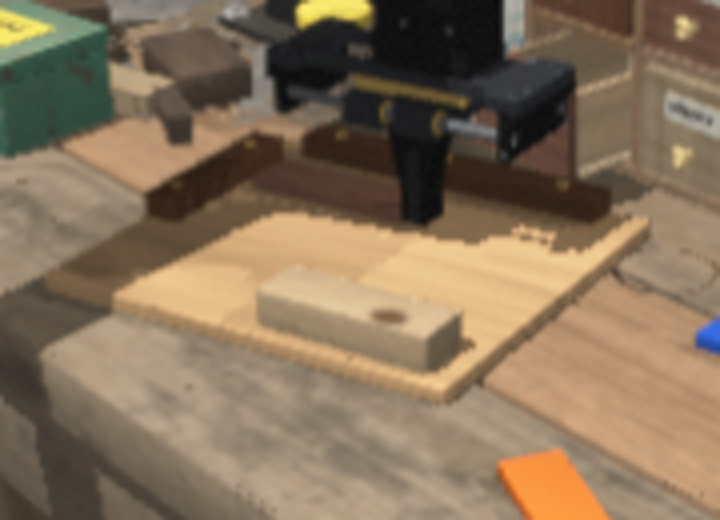

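Nearly at the short fence: the slat's left end is at about (248,182) in the crop. I'll creep on and watch the force.

Request:
send_rows(
  rows="1 -0.06 0.19 0 0 0 0; 1 -0.03 0.1 0 0 0 0; 1 0 0 0 0 0 0",
)

```text
clock: 11.02
tool_pos: [0.5567, 0.0839, -0.017]
orientation: [-0.5, 3.101, 0.0]
force: [0.5, 0.2, -0.2]
gripper_width: 0.0005
```

Request:
send_rows(
  rows="1 -0.06 0.19 0 0 0 0; 1 0 0 0 0 0 0",
)

```text
clock: 11.28
tool_pos: [0.5561, 0.0859, -0.017]
orientation: [-0.5, 3.101, 0.0]
force: [0.1, 0.9, 0.2]
gripper_width: 0.0007
```

Request:
send_rows(
  rows="1 -0.06 0.19 0 0 0 0; 1 0 0 0 0 0 0",
)

```text
clock: 11.52
tool_pos: [0.5555, 0.0878, -0.017]
orientation: [-0.5, 3.101, 0.0]
force: [-1.2, 0.8, 0.4]
gripper_width: 0.0004
```

Run:
```python
from h import *
p,d=env.grab_frame("scene");cv2.imwrite("pics/s9.png",cv2.resize(p[135:185,150:260,::-1],None,fx=7,fy=7,interpolation=cv2.INTER_CUBIC))
s=env.state();print((s["tool_pos"][:2]*1000-ctr)@R)
```

```text
[52.15040506 -8.81074417]
```

View pics/s9.png

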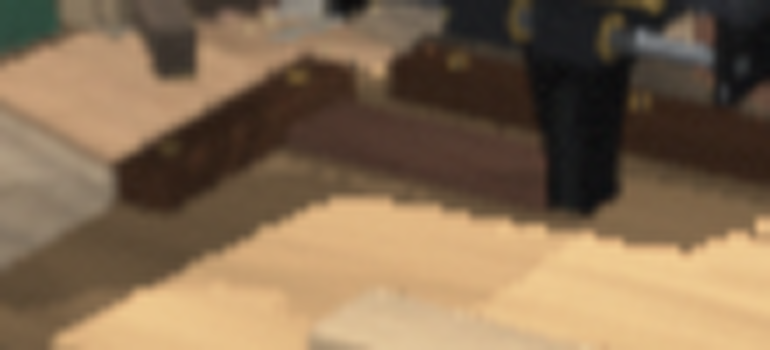

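Request:
send_rows(
  rows="1 -0.05 0.14 0 0 0 0; 1 0 0 0 0 0 0",
)

```text
clock: 11.82
tool_pos: [0.555, 0.0891, -0.0171]
orientation: [0.5, -3.101, -0.0]
force: [-0.8, -0.6, -0.3]
gripper_width: 0.0003
```

Request:
send_rows(
  rows="1 -0.05 0.14 0 0 0 0; 1 0 0 0 0 0 0",
)

```text
clock: 12.08
tool_pos: [0.5545, 0.0905, -0.017]
orientation: [-0.5, 3.101, 0.0]
force: [0.2, 0.1, -0.4]
gripper_width: 0.0002
```

Request:
send_rows(
  rows="1 -0.05 0.14 0 0 0 0; 1 0 0 0 0 0 0",
)

```text
clock: 12.32
tool_pos: [0.5542, 0.0909, -0.017]
orientation: [0.5, -3.101, 0.002]
force: [2.7, -4.3, 0.6]
gripper_width: 0.0007
```

Request:
send_rows(
  rows="1 0.5 -1.4 0 0 0 0; 1 0 0 5 0 0 0; 0.3 -2 1.3 1 0 0 0; 0.3 -3 2 0 0 0 0; 0.3 -2.8 2 0 0 0 0",
)

```text
clock: 12.95
tool_pos: [0.4805, 0.1309, 0.0432]
orientation: [-0.498, 3.101, 0.001]
force: [0.7, 1.8, 0.1]
gripper_width: 0.0229
```

Request:
send_rows(
  rows="0.3 0 0 -3 0 0 0; 0.3 0 0 -1 0 0 0; 0.3 0 0 0 0 0 0",
)

```text
clock: 13.32
tool_pos: [0.481, 0.1303, 0.0024]
orientation: [0.499, -3.1, 0.001]
force: [-0.7, -0.1, -0.6]
gripper_width: 0.0526
```

Run:
```python
from h import *
p,d=env.grab_frame("scene");cv2.imwrite("pics/s10.png",cv2.resize(p[110:240,130:310,::-1],None,fx=4,fy=4,interpolation=cv2.INTER_CUBIC))
s=env.state();print((s["tool_pos"][:2]*1000-ctr)@R,s["tool_pos"],s["gripper_width"])
```

```text
[-4.51556367 55.08322986] [0.48160821 0.1305758  0.00301182] 0.05574284969008707
```

View pics/s10.png

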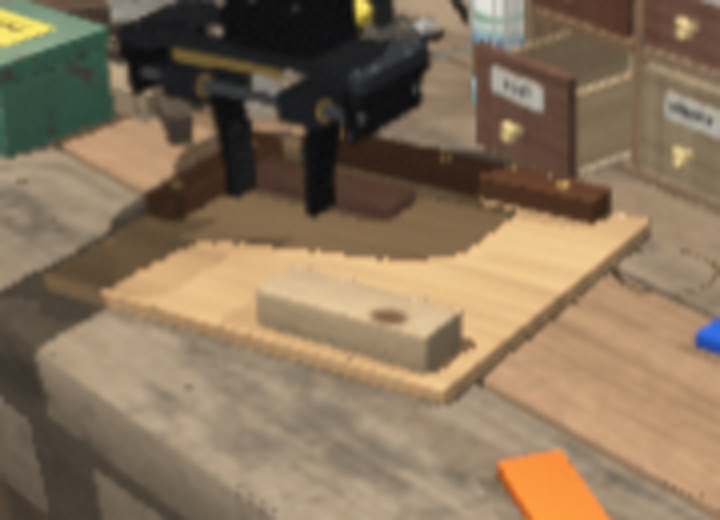

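Request:
send_rows(
  rows="0.3 0 0 -1.5 0 0 0; 0.3 0 0 -0.5 0 0 0; 0.3 0.95 0.31 0 0 0 0; 0.3 0.95 0.31 0 0 0 0; 0.3 0.95 0.31 0 0 0 0",
)

```text
clock: 14.0
tool_pos: [0.5109, 0.1407, -0.0166]
orientation: [-0.5, 3.1, 0.001]
force: [0.6, 0.6, -0.1]
gripper_width: 0.0606
```

Request:
send_rows(
  rows="0.3 0.95 0.31 0 0 0 0; 0.3 0.76 0.25 0 0 0 0; 0.3 0 0 0 0 0 0",
)

```text
clock: 14.38
tool_pos: [0.5273, 0.146, -0.0171]
orientation: [-0.5, 3.101, 0.0]
force: [0.2, -0.7, 0.6]
gripper_width: 0.0608
```

Run:
```python
from h import *
p,d=env.grab_frame("scene");cv2.imwrite("pics/s11.png",cv2.resize(p[110:240,130:310,::-1],None,fx=4,fy=4,interpolation=cv2.INTER_CUBIC))
s=env.state();print((s["tool_pos"][:2]*1000-ctr)@R,s["tool_pos"],s["gripper_width"])
```

```text
[43.07894076 55.32029111] [ 0.52671856  0.14575306 -0.01718662] 0.060830227522526016
```

View pics/s11.png

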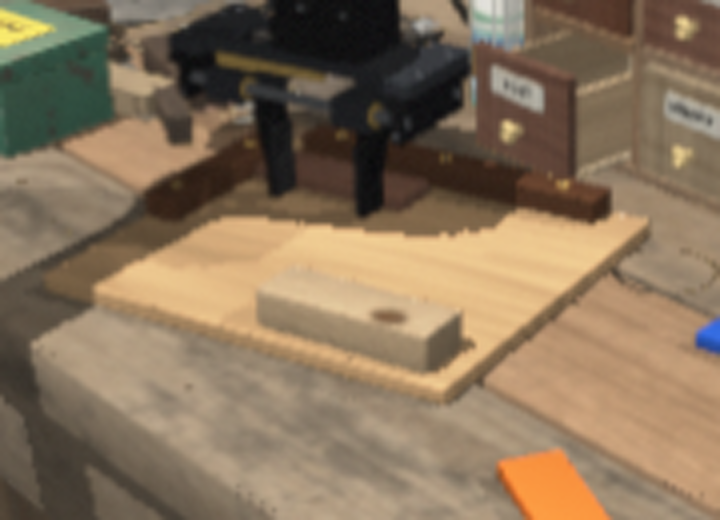

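Request:
send_rows(
  rows="0.3 0.47 0.16 0 0 0 0; 0.3 0.28 0.09 0 0 0 0; 0.3 0 0 0 0 0 0",
)

```text
clock: 14.8
tool_pos: [0.5344, 0.1483, -0.017]
orientation: [-0.5, 3.101, 0.0]
force: [-1.3, 0.5, -0.6]
gripper_width: 0.0607
```

Request:
send_rows(
  rows="0.3 0.19 0.06 0 0 0 0; 0.3 0 0 0 0 0 0",
)

```text
clock: 15.05
tool_pos: [0.5362, 0.1489, -0.017]
orientation: [-0.5, 3.101, 0.0]
force: [-0.1, 0.7, 0.3]
gripper_width: 0.0605
```

Request:
send_rows(
  rows="0.3 0.14 0.05 0 0 0 0; 0.3 0 0 0 0 0 0",
)

```text
clock: 15.3
tool_pos: [0.5365, 0.1489, -0.0172]
orientation: [0.5, -3.099, 0.001]
force: [-2.7, -0.1, 1.4]
gripper_width: 0.061
```

Request:
send_rows(
  rows="0.3 0.14 0.05 0 0 0 0; 0.3 0 0 0 0 0 0",
)

```text
clock: 15.55
tool_pos: [0.5364, 0.1488, -0.0174]
orientation: [0.499, -3.097, 0.002]
force: [-5.7, -0.9, 4.3]
gripper_width: 0.0609
```

Contact with the long fence, at 5.7 N. Back off, lift clear and check.

Request:
send_rows(
  rows="0.3 -0.95 -0.31 0 0 0 0; 0.3 -1.9 -0.6 0 0 0 0; 0.3 0 0 5 0 0 0; 0.3 -1 -3 5 0 0 0; 0.3 -1.5 -5.8 2 0 0 0",
)

```text
clock: 16.18
tool_pos: [0.4884, 0.0545, 0.1062]
orientation: [-0.505, 3.092, 0.002]
force: [0.5, -0.9, -0.6]
gripper_width: 0.0607
```

Request:
send_rows(
  rows="0.3 -1.5 -5.8 1 0 0 0; 0.3 -1.5 -5.8 0 0 0 0; 0.3 -1.5 -5.8 0 0 0 0; 0.3 -1.5 -5.8 0 0 0 0; 0.3 0 0 0 0 0 0",
)

```text
clock: 16.8
tool_pos: [0.4245, -0.1818, 0.1129]
orientation: [-0.49, 3.102, -0.001]
force: [-0.4, 1.1, -0.2]
gripper_width: 0.0611
```

Run:
```python
from h import *
p,d=env.grab_frame("top");cv2.imwrite("pics/t12.png",cv2.resize(p[110:290,70:270,::-1],None,fx=3.3,fy=3.3,interpolation=cv2.INTER_CUBIC));cv2.imwrite("pics/t12f.png",p[:,:,::-1])
for t in env.trace("handle_scale","top"):
    r,w=slat(t["pixels"]);print(round(t["confidence"],2),np.round(t["location"]),((np.array(r[0])-ctr)@R).round(1),np.round(r[1],1),round(r[2]-18.3,1))
for t in env.trace("thick_block","top"): print("block",np.round(t["location"]),round(t["confidence"],2))
for t in env.trace("spare_scale","top"): print("spare",np.round(t["location"]),round(t["confidence"],2))
```

```text
0.73 [138. 168.] [81.6 62.2] [ 39.3 122.7] -1.1
0.64 [289. 152.] [   9.2 -297.2] [ 36.5 118.7] -10.2
0.41 [328. 254.] [-237.7 -302.7] [12.7 32.1] 26.8
spare [366. 206.] 0.69
spare [185. 162.] 0.22
```

View pics/t12.png

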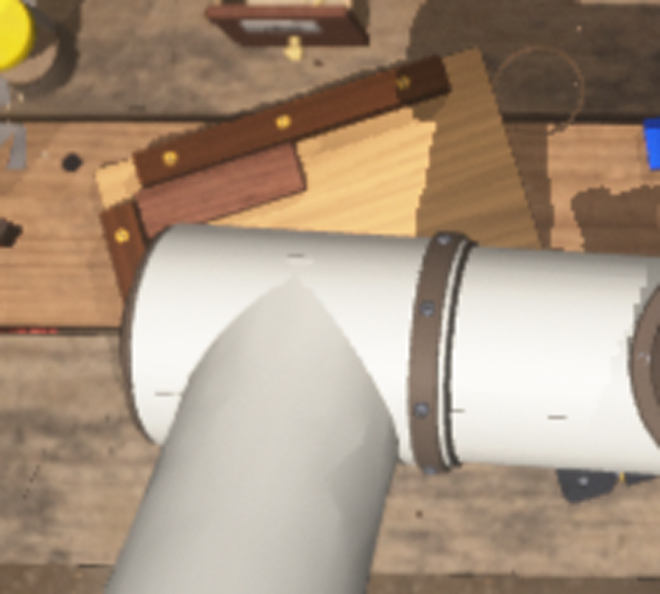

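The slat lies in the corner with its left end on the short fence and its long edge on the long fence, at about (220,185) in the crop. It measures (81.6, 62.2) mm in the board's frame, 1° off. I'll check the block in the scene view and hand in.

Run:
```python
from h import *
for t in env.trace("thick_block","scene")[:1]: pass
p,d=env.grab_frame("scene")
for q in("thick_block","handle_scale"):
    for t in env.trace(q,"scene")[:2]: print(q,np.round(t["location"]),round(t["confidence"],2),t["pixels"].sum())
print("block diff",np.abs(cv2.imread("pics/scene0.png")[175:205,190:248].astype(int)-p[175:205,190:248,::-1]).mean())
cv2.imwrite("pics/s12.png",cv2.resize(p[110:240,130:310,::-1],None,fx=4,fy=4)); print(env.state()["force"])
```

```text
thick_block [219. 189.] 0.97 847
handle_scale [274. 242.] 0.86 699
handle_scale [325. 198.] 0.64 534
block diff 45.365708812260536
[-0.4953917   0.11125019  0.45895368]
```

View pics/s12.png

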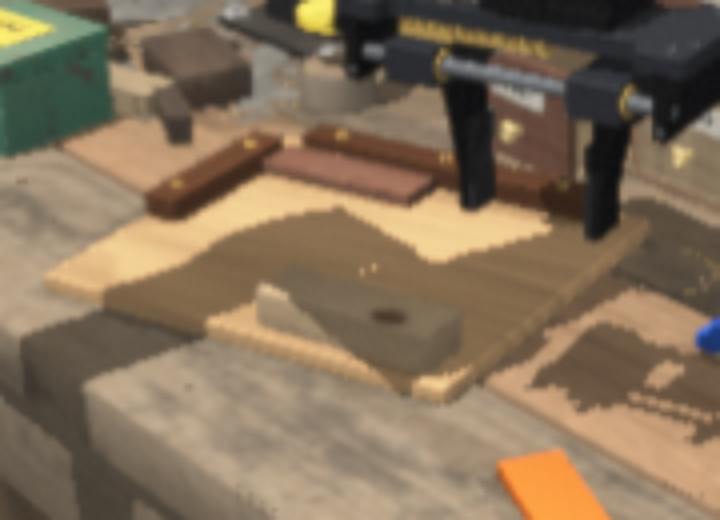

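The slat is seated flat in the corner. The block's corners, (258,283) and (460,320), are unchanged, so the difference is only shadow.

```bash
python3 -c "
from plant import env
print(env.close_job())"
```

```text
the job is handed in; nothing more can be done
None
```

I slid the handle scale into the corner without lifting it and handed the job in at about 17 s of the 35 s limit. The hand-in gives no verdict.

**What I did:** I pushed it square with the two open fingers, pushed its end to the short fence with the fingers closed, then pushed it to the long fence with them open again. Contact showed at about 5 N on the short fence and about 6–7 N on the long one.

**Last checks:**
- **Handle scale:** the top view puts it at (81.6, 62.2) mm in the board's frame, about 1° off the long fence. The target is (82, 60).
- **Thick block:** the arm hid it from the top camera, so I checked it in the scene view, where its corners have not moved. The raw pixel difference there was large (45), which I put down to the arm's shadow.
- **Spare scale:** its detection was at (366, 206) px, against (365, 205) at the start.

**Disagreement:** the fingertips were about 39 mm higher than the reported TCP pose and the stated tool geometry imply. I found this from the scene camera's depth, probed down gently with no contact force, and used the seen height from then on. As a result the reported TCP z was negative while pushing.

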